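Set out the weighing place on the laboratory bench

ROBOT

A 6-joint arm with a two-finger parallel gripper is mounted at the origin on the work surface. World frame = base frame: x ahead of the robot, y to its left, z up, the work surface at z = 0. Lengths are in mm, angles in rad, forces in N, time in s.
With the tool pointing down it reaches from about 350 to 975 mm from the base axis. Payload 7.1 kg.
Tool frame: the origin (TCP) lies midway between the tips of the shut fingers; the grasp point (between the pads) lies ctrl.grip_point_offset behind it (ctrl.grip_point_offset is the distance from the TCP to the grasp point, in mm); z points along the fingers, y is the line along which they close (so a half turn about z gives the same grasp; the last joint's range is limited). The gripper opens to 88 mm and grips with 3 to 60 N. Pads are 20 mm wide; open, the fingers measure 115 mm over their backs; the gripper's body (75 mm by 178 mm) begins 61 mm behind the grasp point.
Start: joints at [-1.159, 0.423, 1.63, -0, 1.089, -0.019], TCP at [261.013, -567.87, 194.275] pointing down, gripper open.
Joint ranges: [-3, 3], [-0.9, 2.11], [0.09, 2.58], [-1.31, 4.45], [0.11, 2.69], [-2.54, 2.54]. Speed limits (rad/s): [2.39, 2.39, 3.01, 3.14, 3.14, 3.14].

INTERFACE

Orientations are given as a rotation vector (axis times angle).
In Python, from workcell import ctrl gives the robot as it stands.
- The arm moves only by the tool apply_moves, never from a script. Its argument "targets" is a list of rows, each an object of numbers: "tx", "ty", "tz": the shift along the world's x, y, z in m; "spin": the turn about the world's z in degrees. In form: [{"tx": .., "ty": .., "tz": .., "spin": ..}, ...]. A call has exactly 8 rows; each row is the pose to reach, as a shift and turn from the pose commanded when the call began; what a row does not reach only later rows make up. A row lasts 1/10 s, in which the tool goes at most 50 mm and 8.59 degrees, less where a joint would pass 70% of its speed; a pose out of reach is approached as far as the arm can. A call with a gripper value outside its range is refused whole. "gripper" is the closure, from -1 (fully open) to 1 (shut), set as the call begins (left out, the last holds). The fingers move at their own pace and stop on an object; the grip force is fixed at half the most. Time passes only in rows, so rows that repeat a pose let the fingers close, or fill a call up. It gives the time, the measured TCP pose, the force, the opening and the grip force at its end, in the units of the state.
- ctrl.get_obs(): the state, without advancing time (a new reading comes with each control period).
- ctrl.get_image(name): name is "side" or "top"; returns the picture (480x640x3 uint8, red, green, blue); there is no depth.
- ctrl.get_calibration(name): a dict with "fov_y" (degrees; the focal length in pixels is half the picture's height over the tangent of half this angle, whatever the lens; pixels are square), "cx", "cy" (the principal point, pixels), "rvec" (rotation vector, rad) and "tvec" (3), from world to camera coordinates, as OpenCV has them. Camera axes: x right, y down, z forward; pixel columns grow to the right and rows downward; lengths in mm; the calibration is good to about 2 mm. A picture is of the moment at which its call begins. get_calibration takes no time and is no camera call.
- ctrl.close_job(): hands the job in; it is judged then, once.
Trained networks look in the newest picture that a camera, given by its name, has taken for a name from the list of things; names that differ only in an ending like _2 or _b are one class to them, and where a whole thing is asked for, a point or a joint stands for the part that bears it (a point fixed in the world has none). Each returns a list of dicts, best first, with "score" (0 to 1); they miss things now and then, are a little off and sometimes report something else, mostly with a low value. They report only what shows in the picture. A call takes as long as a camera call. They do not tell look-alikes from the thing itself.
- ctrl.outline_of(name, camera): "pixels" (480x640 bool, what is visible of it) and "box" ([left, top, right, bottom] in pixels, round what is visible of it).
- ctrl.pinpoint(name, camera): "uv" ([column, row] in pixels: a listed point, or the origin of a listed thing).
The state is a dict: "t": time; "qpos": joint angles; "qvel": joint speeds; "joint_torque": joint torques, N m; "ee_pos": TCP position; "orientation": TCP orientation; "ft_force": force on the tool from outside, world axes, zero at the start; "moment": the same for the moment, N m; "width": finger opening in mm; "grasp_force": force on a finger pad.
Only numpy, scipy, OpenCV 4.12 (cv2) and the standard library are available. Lean on these libraries where they do the work, as an engineer would, in place of code of your own. Each camera call takes 0.05 s, during which the arm holds its last target. There are 200 camera calls.

TASK

Get the weighing place ready: stand the cream jar in the middle of the white tile and close it with its cream lid, and set the small steel cup in the middle of the balance's pan. Stand the white bottle between the tile and the balance, and the brown bottle on the opposite side of the tile, away from the balance: each on the bench, a finger's width off the tile and level with the middle of that edge. Leave everything upright and at rest, and do not push or knock the red-capped bottle or the conical flask.

Things in the scene. Friction and masses are not known exactly. Their poses are not given: they have to be found in the camera images.
- jar: open cream-coloured wide-mouth plastic jar, loose, upright: body 60 mm diameter up to 62 mm, then a neck of 50 mm diameter with the open mouth (42 mm inside) at 80 mm height; about 0.12 kg. Origin: centre of its underside; z up its axis.
- lid: cream round lid of the jar, loose, right way up on its plug: flat disc 54 mm diameter, 12 mm thick (8 to 20 mm above its origin), over a tapered plug 35 mm diameter, 8 mm deep, that drops loosely into the jar's mouth. Seated, the disc rests on the rim, lid origin 72 mm above jar origin. Grip across the disc. 0.03 kg. Origin: centre of the plug's underside; z up.
- cup: small open steel weighing cup, loose, upright: 50 mm diameter at the rim, tapering to 40 mm at the foot, 32 mm high, about 0.06 kg. Origin: centre of its underside; z up.
- white_bottle: white plastic bottle with white cap, no label, loose, upright: body 50 mm diameter and straight-sided up to 58 mm, then a shoulder and narrow neck, 95 mm high over the cap; about 0.14 kg. Origin: centre of its underside; z up.
- brown_bottle: dark brown bottle with black cap and a pale label, loose, upright: body 50 mm diameter and straight-sided up to 55 mm, then a shoulder and narrow neck, 90 mm high over the cap; about 0.16 kg. Origin: centre of its underside; z up.
- tile: white glazed square tile lying fixed on the bench, 110 x 110 mm, 10 mm thick. Origin: centre of its underside; x and y along its edges, z up. The balance always lies off its +y or its -y edge.
- balance: electronic balance fixed on the bench: white housing 165 mm (its x) by 150 mm (its y), 51 mm high, with a round flat steel pan of 96 mm diameter in the middle whose top is 60 mm above the bench; a small display along its -x edge. Origin: on the bench directly under the pan's centre; z up.
- red_cap_bottle: bystander: pale grey-blue bottle with a red cap and a pale label, loose, 50 mm diameter, 95 mm high. Not to be disturbed. Origin: centre of its underside.
- flask: bystander: green glass conical flask, loose, 72 mm diameter at the foot, 104 mm high, standing at the back of the bench. Not to be disturbed. Origin: centre of its underside.
Mind the look-alikes: they are no part of the job. There is more than one size of the tile; the one meant has the size given above.

How it is judged (in metres and radians):
At the end, for the whole second after the job is handed in: Jar within 15 mm of the tile's centre; lid in its mouth (6 mm), on the rim; cup within 15 mm of the pan's centre; white bottle on the bench 0-38 mm off the tile edge facing the balance, brown off the opposite edge, 22 mm along it; all upright, released, at rest; bystanders moved under 15 mm (horizontal distance between jar and tile below 0.015 m and z of jar in the frame of tile between 0.006 and 0.014 m and horizontal distance between lid and jar below 0.006 m and z of lid in the frame of jar between 0.068 and 0.076 m and horizontal distance between cup and balance below 0.015 m and z of cup in the frame of balance between 0.056 and 0.064 m and x of white_bottle in the frame of tile between -0.022 and 0.022 m and height (world z) of white_bottle between -0.004 and 0.004 m and x of brown_bottle in the frame of tile between -0.022 and 0.022 m and height (world z) of brown_bottle between -0.004 and 0.004 m and ((y of balance in the frame of tile above 0 m and y of white_bottle in the frame of tile between 0.08 and 0.118 m and y of brown_bottle in the frame of tile between -0.118 and -0.08 m) or (y of balance in the frame of tile below 0 m and y of white_bottle in the frame of tile between -0.118 and -0.08 m and y of brown_bottle in the frame of tile between 0.08 and 0.118 m)) and angle between each of jar, lid, cup, white_bottle, brown_bottle, red_cap_bottle, flask's own z axis and vertical below 0.1 rad and linear speed of each of jar, lid, cup, white_bottle, brown_bottle below 0.02 m/s and angular speed of each of jar, lid, cup, white_bottle, brown_bottle below 0.2 rad/s and contact force between each of jar, lid, cup, white_bottle, brown_bottle and the fingers below 0.1 N and distance of each of red_cap_bottle, flask from where it was at the start of the episode below 0.015 m); the robot touches nothing.
It fails at once if the red-capped bottle is pushed away or knocked over (distance of red_cap_bottle from where it was at the start of the episode above 0.03 m or angle between red_cap_bottle's own z axis and vertical above 0.5 rad).
It fails at once if the flask is pushed away or knocked over (distance of flask from where it was at the start of the episode above 0.03 m or angle between flask's own z axis and vertical above 0.5 rad).
It also fails if it takes over 120 s, if anything falls off the work surface, if the arm or the gripper's body presses on something with over 40 N, if the wrist force passes 120 N, or if a joint passes its speed limit or range.

## Working session

There is one attempt and no reset: what is moved stays moved. The work goes in short steps, Python scripts to look and compute and a tool call to move; the robot and the scene stay as the last step left them, time stands still between calls to the robot, and variables do not carry over. Pictures are saved under pics/ and viewed, at most 14 in all, crops included, and the job is handed in when it is done.

Besides the shell and the picture viewer there is one more tool, called after "Call:" as name([rows], argument=value, ...), one row to a line, values as JSON. apply_moves: Moves the arm, as the interface text tells. Its arguments: {"type":"object","properties":{"targets":{"type":"array"},"gripper":{"type":"number"}},"required":["targets"]}

```bash
mkdir -p pics
python3 - <<'E'
from workcell import ctrl
import cv2
for c in("top","side"):
    im=ctrl.get_image(c); cv2.imwrite(f"pics/{c}0.png",im[:,:,::-1]); print(c,ctrl.get_calibration(c))
print(ctrl.get_obs(),ctrl.grip_point_offset)
for c in("top","side"):
    for n in "jar lid cup white_bottle brown_bottle tile balance red_cap_bottle flask".split():
        print(c,n,[(round(d["score"],2),[round(float(x)) for x in d["uv"]]) for d in ctrl.pinpoint(n,c)],[(round(d["score"],2),[int(x) for x in d["box"]]) for d in ctrl.outline_of(n,c)])
E
```

```text
top {'fov_y': 54.573177119829936, 'cx': 325.9251844467881, 'cy': 243.885465383397, 'rvec': array([ 2.13233352, -2.15496727,  0.13896606]), 'tvec': array([ -3.88824312, 504.09741076, 874.94407296])}
side {'fov_y': 48.46211935702083, 'cx': 313.35757533336425, 'cy': 236.07329461396463, 'rvec': array([ 0.27185687, -2.65226585,  1.44774555]), 'tvec': array([ 472.1753316 ,   70.32512158, 1094.01730733])}
{'t': 0.1, 'qpos': array([-1.15902356e+00,  4.23792982e-01,  1.63058326e+00, -2.52937312e-05,
        1.08861373e+00, -1.89982992e-02]), 'qvel': array([ 0.00075332, -0.00261435, -0.00196544,  0.00207555,  0.00050397,
       -0.00047823]), 'joint_torque': array([-3.69684903e-04, -5.45616388e+01, -2.74324518e+01,  6.45411713e-02,
        1.87416474e-02, -1.66822588e-05]), 'ee_pos': array([ 260.78554375, -567.40421961,  193.573543  ]), 'orientation': array([-3.06766474e+00, -6.71160014e-01,  4.62593754e-04]), 'ft_force': array([-0.06811582,  0.41053271,  0.07916337]), 'moment': array([ 0.00518673,  0.02330784, -0.00061342]), 'grasp_force': 0.0, 'width': 87.57462677628493} 18.700000000000003
t
[... 898 characters left out ...]
4, 276, 341, 298]), (0.53, [340, 193, 362, 213]), (0.19, [324, 207, 346, 253])]
side white_bottle [(0.74, [279, 241])] [(0.87, [269, 199, 291, 248])]
side brown_bottle [(0.63, [310, 362]), (0.46, [281, 239]), (0.18, [329, 295])] [(0.61, [312, 280, 338, 298]), (0.55, [290, 313, 324, 370]), (0.52, [196, 189, 223, 239])]
side tile [(0.89, [291, 199]), (0.64, [359, 181]), (0.61, [418, 205])] [(0.94, [378, 185, 464, 227]), (0.88, [258, 185, 316, 212])]
side balance [(0.65, [246, 298]), (0.46, [278, 240])] [(0.93, [186, 248, 297, 326]), (0.42, [345, 151, 373, 187])]
side red_cap_bottle [(0.7, [248, 296])] [(0.65, [320, 208, 346, 257])]
side flask [(0.82, [212, 233])] [(0.96, [195, 192, 225, 240])]
```

View pics/top0.png

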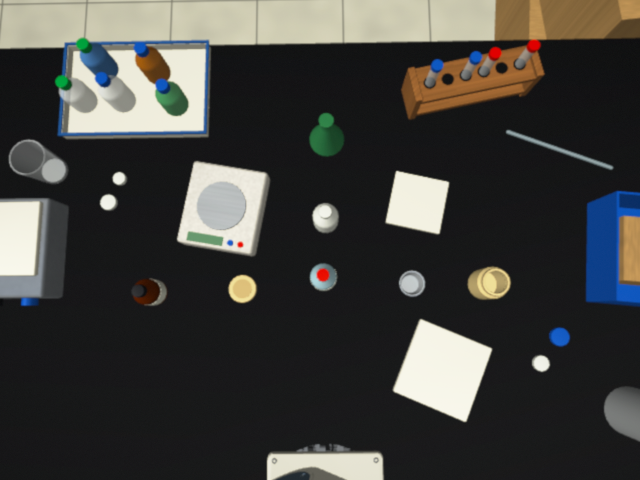

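View pics/side0.png

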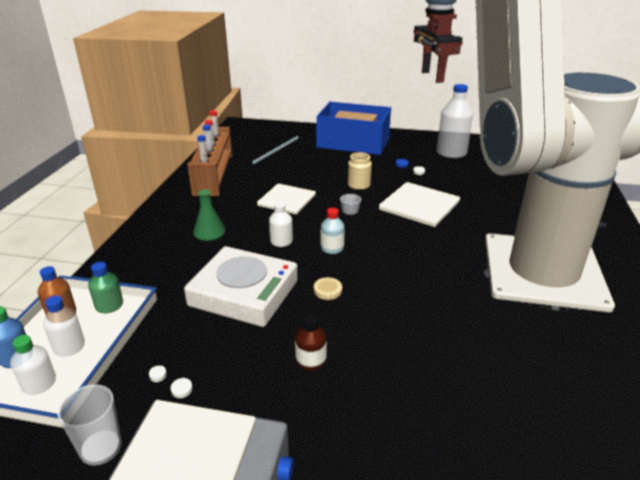

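The top view shows the robot at the bottom, with the image roughly x up and y left.

Candidates in the top image, with my choice for each:
- **Tile:** small (417,203) or large (443,370). Judge by the 110 mm size.
- **White bottle:** (325,217) on the bench, against the tray bottles at (75,92) and (112,92), which have green and blue caps.
- **Brown bottle:** (150,291) with a black cap, against the tray's orange one at (152,64).
- **Cup:** (412,283), against the beaker at (37,160).
- **Lid:** (242,289), against the small white caps at (119,178), (108,202) and (541,363).
- **Jar:** (490,283).

Next I'll measure and check a crop.

```bash
cat > h.py <<'E'
import numpy as np, cv2
from workcell import ctrl
def cam(c):
    k=ctrl.get_calibration(c); f=240/np.tan(np.radians(k["fov_y"]/2))
    K=np.array([[f,0,k["cx"]],[0,f,k["cy"]],[0,0,1]]); return K,np.array(k["rvec"]),np.array(k["tvec"])
def w(uv,z,c="top"):
    K,r,t=cam(c); R=cv2.Rodrigues(r)[0]; o=-R.T@t; d=R.T@np.linalg.inv(K)@np.array([uv[0],uv[1],1.]); return (o+d*(z-o[2])/d[2])[:2]
def p(X,c="top"):
    K,r,t=cam(c); return cv2.projectPoints(np.array(X,float).reshape(-1,3),r,t,K,None)[0].reshape(-1,2)
E
cat > m.py <<'E'
from h import *
im=cv2.imread("pics/top0.png")
K,r,t=cam("top"); print("cam",-cv2.Rodrigues(r)[0].T@t, "tcp px",p([261,-568,194]))
g=im.min(2)
for nm,(u,v,R,z) in dict(small=(417,203,48,10),large=(443,370,65,10),bal=(224,208,60,51)).items():
    m=np.zeros_like(g); m[v-R:v+R,u-R:u+R]=(g[v-R:v+R,u-R:u+R]>120)*255
    n,l,s,ce=cv2.connectedComponentsWithStats(m); 
    c=max(cv2.findContours(m,0,2)[0],key=cv2.contourArea)
    P=np.array([w(q[0],z) for q in c],np.float32)
    (a,b),(W,H),ang=cv2.minAreaRect(P); print(nm,a,b,W,H,ang)
E
python3 m.py
python3 - <<'E'
import cv2
a=cv2.imread("pics/top0.png")[150:310,120:520]
cv2.imwrite("pics/crop1.png",cv2.resize(a,None,fx=2,fy=2,interpolation=cv2.INTER_CUBIC))
E
```

```text
cam [376.72191753 -18.35346985 936.69642669] tcp px [[690.53251599 382.20604467]]
small 591.8409423828125 -195.02503967285156 111.07445526123047 111.26358032226562 76.97923278808594
large 260.2799072265625 -231.40406799316406 150.5810546875 149.31748962402344 67.00190734863281
bal 576.9330444335938 192.62332153320312 148.420654296875 165.23025512695312 79.62397003173828
```

View pics/crop1.png

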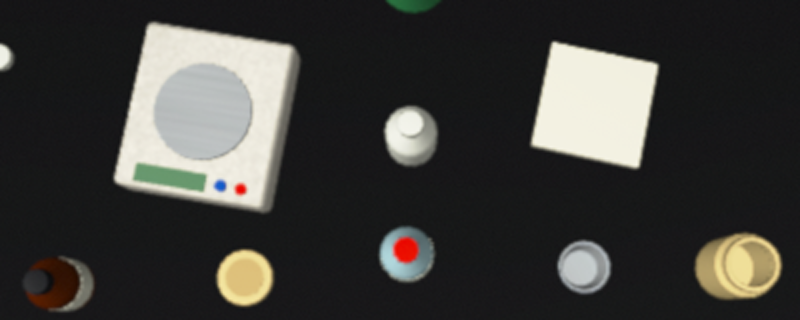

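The crop confirms the choices. The small tile measures 111 mm, against 150 mm for the large one, and lies at about (592,-195) with yaw -13°. I'll fit the objects' silhouettes in both cameras.

```bash
cat > fit.py <<'E'
from h import *
from scipy.optimize import minimize
PR=dict(jar=[(30,0),(30,62),(25,64),(25,80)],lid=[(17,0),(27,8),(27,20)],cup=[(20,0),(25,32)],
 white_bottle=[(25,0),(25,58),(13,75),(13,95)],brown_bottle=[(25,0),(25,55),(13,70),(13,90)],red_cap_bottle=[(25,0),(25,58),(13,75),(13,95)],flask=[(36,0),(36,5),(12,75),(13,104)],pan=[(48,60)])
A=np.linspace(0,2*np.pi,40)
def sil(n,x,y,c,z0=0):
    m=np.zeros((480*4,640*4),np.uint8); rings=[p([[x+r*np.cos(a),y+r*np.sin(a),z+z0] for a in A],c) for r,z in PR[n]]
    for i in range(max(1,len(rings)-1)):
        cv2.fillConvexPoly(m,cv2.convexHull((np.vstack(rings[i:i+2])*4+1.5).round().astype(np.int32)),1)
    return m
def fit(n,c,m,x0,z0=0):
    M=cv2.resize(m.astype(np.float32),None,fx=4,fy=4)>.5
    def f(q):
        s=sil(n,*q,c,z0)>0; return -(s&M).sum()/(s|M).sum()
    o=minimize(f,x0,method="Nelder-Mead",options=dict(initial_simplex=[np.array(x0)+d for d in([8,0],[-6,8],[-6,-8])],xatol=.1,fatol=1e-4)); return o.x.round(1),round(-o.fun,3)
def mask(im,n,c,x0,thr=38,z0=0):
    s=cv2.resize(sil(n,*x0,c,z0),(640,480)); s=cv2.dilate(s,np.ones((17,17)))
    return ((im.max(2)>thr)&(s>0))
E
python3 - <<'E'
from fit import *
px=dict(jar=(483,284),lid=(243,290),cup=(412,284),white_bottle=(326,221),brown_bottle=(154,292),red_cap_bottle=(326,278),flask=(326,141))
for n,uv in px.items():
    x0=w(uv,0)
    for c in("top","side"):
        im=cv2.imread(f"pics/{c}0.png"); print(n,c,x0.round(),fit(n,c,mask(im,n,c,x0),x0))
im=cv2.imread("pics/top0.png"); h=cv2.cvtColor(im,cv2.COLOR_BGR2HSV); x0=w((221,205),60)
m=mask(im,"pan","top",x0)&(im[:,:,0]>=im[:,:,2].astype(int)+3)
print("pan",fit("pan","top",m,x0))
E
```

```text
jar top [ 424. -322.] (array([ 424.4, -322.2]), np.float64(0.916))
jar side [ 424. -322.] (array([ 423.7, -315.1]), np.float64(0.613))
lid top [417. 159.] (array([419.2, 157.9]), np.float64(0.875))
lid side [417. 159.] (array([420.7, 163.2]), np.float64(0.857))
cup top [ 426. -181.] (array([ 425.8, -174.6]), np.float64(0.866))
cup side [ 426. -181.] (array([ 426.1, -167.1]), np.float64(0.605))
white_bottle top [556.  -9.] (array([556. ,  -7.6]), np.float64(0.915))
white_bottle side [556.  -9.] (array([557.5,  -3. ]), np.float64(0.607))
brown_bottle top [415. 338.] (array([414.1, 335.1]), np.float64(0.876))
brown_bottle side [415. 338.] (array([415.7, 338.2]), np.float64(0.761))
red_cap_bottle top [440.  -8.] (array([440.1,  -3. ]), np.float64(0.876))
red_cap_bottle side [440.  -8.] (array([440.1,   2.3]), np.float64(0.785))Traceback (most recent call last):
  File "<stdin>", line 6, in <module>
  File "fit.py", line 15, in fit
    o=minimize(f,x0,method="Nelder-Mead",options=dict(initial_simplex=[np.array(x0)+d for d in([8,0],[-6,8],[-6,-8])],xatol=.1,fatol=1e-4)); return o.x.round(1
[... 165 characters left out ...]
on(np.copy(x), *(wrapper_args + args))
  File "fit.py", line 14, in f
    s=sil(n,*q,c,z0)>0; return -(s&M).sum()/(s|M).sum()
      ~~~^^^^^^^^^^^
  File "fit.py", line 7, in sil
    m=np.zeros((480*4,640*4),np.uint8); rings=[p([[x+r*np.cos(a),y+r*np.sin(a),z+z0] for a in A],c) for r,z in PR[n]]
                                               ~^^^^^^^^^^^^^^^^^^^^^^^^^^^^^^^^^^^^^^^^^^^^^^^^^^^
  File "h.py", line 9, in p
    K,r,t=cam(c); return cv2.projectPoints(np.array(X,float).reshape(-1,3),r,t,K,None)[0].reshape(-1,2)
          ~~~^^^
  File "h.py", line 4, in cam
    k=ctrl.get_calibration(c); f=240/np.tan(np.radians(k["fov_y"]/2))
ValueError: time passes only in moves, steps and waits
```

```bash
sed -i '1a import functools' h.py; sed -i 's/^def cam/@functools.cache\ndef cam/' h.py
python3 - <<'E'
from fit import *
im=cv2.imread("pics/top0.png"); x0=w((221,205),60)
m=mask(im,"pan","top",x0)&(im[:,:,0]>=im[:,:,2].astype(int)+3)
print("pan",x0,fit("pan","top",m,x0))
n="flask";x0=w((326,141),0); print(n,fit(n,"top",mask(im,n,"top",x0),x0))
for n,x0,r in(("jar",(424,-322),6),("lid",(419,158),6),("cup",(426,-176),6),("white_bottle",(556,-8),6),("red_cap_bottle",(440,-3),6)):
    g=mask(im,n,"top",x0,60); print(n,fit(n,"top",g,x0))
print(ctrl.get_obs()["t"])
E
```

```text
pan [578.68139688 192.40767318] (array([578.2, 192.8]), np.float64(0.892))
flask (array([730.4, -11.1]), np.float64(0.937))
jar (array([ 424.4, -321.4]), np.float64(0.953))
lid (array([419.9, 157.6]), np.float64(0.925))
cup (array([ 425.9, -174.3]), np.float64(0.918))
white_bottle (array([556.9,  -7.5]), np.float64(0.961))
red_cap_bottle (array([439.7,  -2.6]), np.float64(0.933))
1.9
```

Call:
apply_moves([
  {"tx":0.02,"ty":0.03,"tz":0,"spin":-5},
  {"tx":0.05,"ty":0.075,"tz":0,"spin":-11},
  {"tx":0.08,"ty":0.12,"tz":0,"spin":-18},
  {"tx":0.11,"ty":0.165,"tz":0,"spin":-25},
  {"tx":0.14,"ty":0.21,"tz":0,"spin":-31},
  {"tx":0.155,"ty":0.235,"tz":0,"spin":-36},
  {"tx":0.163,"ty":0.246,"tz":0,"spin":-38},
  {"tx":0.163,"ty":0.246,"tz":0,"spin":-38},
], gripper=-1)

```text
t: 2.7
ee_pos: [425.1, -320.2, 194.5]
orientation: [3.121, -0.359, 0.001]
ft_force: [0.3, 0.3, -0.6]
width: 87.9
grasp_force: 0.0
```

Call:
apply_moves([
  {"tx":0,"ty":0,"tz":-0.03,"spin":0},
  {"tx":0,"ty":0,"tz":-0.065,"spin":0},
  {"tx":0,"ty":0,"tz":-0.1,"spin":0},
  {"tx":0,"ty":0,"tz":-0.13,"spin":0},
  {"tx":0,"ty":0,"tz":-0.152,"spin":0},
  {"tx":0,"ty":0,"tz":-0.166,"spin":0},
  {"tx":0,"ty":0,"tz":-0.173,"spin":0},
  {"tx":0,"ty":0,"tz":-0.173,"spin":0},
])

```text
t: 3.5
ee_pos: [423.6, -322.2, 20.9]
orientation: [-3.12, 0.365, 0.001]
ft_force: [0.7, 0.7, 0.3]
width: 87.8
grasp_force: 0.0
```

Call:
apply_moves([
  {"tx":0,"ty":0,"tz":0,"spin":0},
  {"tx":0,"ty":0,"tz":0,"spin":0},
  {"tx":0,"ty":0,"tz":0,"spin":0},
  {"tx":0,"ty":0,"tz":0,"spin":0},
  {"tx":0,"ty":0,"tz":0,"spin":0},
  {"tx":0,"ty":0,"tz":0,"spin":0},
  {"tx":0,"ty":0,"tz":0,"spin":0},
  {"tx":0,"ty":0,"tz":0,"spin":0},
], gripper=1)

```text
t: 4.3
ee_pos: [424.3, -322.0, 21.9]
orientation: [3.12, -0.364, 0.001]
ft_force: [-0.6, 1.3, 6.6]
width: 58.6
grasp_force: 30.0
```

Call:
apply_moves([
  {"tx":0,"ty":0,"tz":0,"spin":0},
  {"tx":0,"ty":0,"tz":0,"spin":0},
  {"tx":0,"ty":0,"tz":0,"spin":0},
  {"tx":0,"ty":0,"tz":0,"spin":0},
  {"tx":0,"ty":0,"tz":0,"spin":6},
  {"tx":0,"ty":0,"tz":0,"spin":14},
  {"tx":0,"ty":0,"tz":0,"spin":22},
  {"tx":0,"ty":0,"tz":0,"spin":30},
], gripper=-1)

```text
t: 5.1
ee_pos: [423.9, -321.8, 21.1]
orientation: [-3.107, -0.465, 0.0]
ft_force: [0.9, 0.6, 0.3]
width: 88.1
grasp_force: 0.0
```

Call:
apply_moves([
  {"tx":0,"ty":0,"tz":0,"spin":8},
  {"tx":0,"ty":0,"tz":0,"spin":16},
  {"tx":0,"ty":0,"tz":0,"spin":24},
  {"tx":0,"ty":0,"tz":0,"spin":32},
  {"tx":0,"ty":0,"tz":0,"spin":40},
  {"tx":0,"ty":0,"tz":0,"spin":48},
  {"tx":0,"ty":0,"tz":0,"spin":55},
  {"tx":0,"ty":0,"tz":0,"spin":60},
])

```text
t: 5.9
ee_pos: [423.9, -321.8, 21.2]
orientation: [-2.459, -1.954, 0.0]
ft_force: [0.6, -0.2, -0.2]
width: 88.0
grasp_force: 0.0
```

Call:
apply_moves([
  {"tx":0,"ty":0,"tz":0,"spin":0},
  {"tx":0,"ty":0,"tz":0,"spin":0},
  {"tx":0,"ty":0,"tz":0,"spin":0},
  {"tx":0,"ty":0,"tz":0,"spin":0},
  {"tx":0,"ty":0,"tz":0,"spin":0},
  {"tx":0,"ty":0,"tz":0,"spin":0},
  {"tx":0,"ty":0,"tz":0,"spin":0},
  {"tx":0,"ty":0,"tz":0,"spin":0},
], gripper=1)

```text
t: 6.7
ee_pos: [424.0, -321.8, 21.2]
orientation: [-2.464, -1.949, 0.0]
ft_force: [1.0, 0.3, -0.6]
width: 59.8
grasp_force: 30.0
```

Call:
apply_moves([
  {"tx":0,"ty":0,"tz":0.02,"spin":0},
  {"tx":0.008,"ty":0.006,"tz":0.045,"spin":0},
  {"tx":0.035,"ty":0.026,"tz":0.06,"spin":0},
  {"tx":0.068,"ty":0.051,"tz":0.06,"spin":0},
  {"tx":0.104,"ty":0.078,"tz":0.06,"spin":0},
  {"tx":0.136,"ty":0.103,"tz":0.06,"spin":0},
  {"tx":0.158,"ty":0.12,"tz":0.06,"spin":0},
  {"tx":0.168,"ty":0.127,"tz":0.06,"spin":0},
])

```text
t: 7.5
ee_pos: [593.7, -193.1, 81.1]
orientation: [2.462, 1.952, 0.001]
ft_force: [1.2, -0.6, -1.4]
width: 60.1
grasp_force: 30.0
```

Call:
apply_moves([
  {"tx":0,"ty":0,"tz":0,"spin":0},
  {"tx":0,"ty":0,"tz":-0.012,"spin":0},
  {"tx":0,"ty":0,"tz":-0.026,"spin":0},
  {"tx":0,"ty":0,"tz":-0.037,"spin":0},
  {"tx":0,"ty":0,"tz":-0.044,"spin":0},
  {"tx":0,"ty":0,"tz":-0.048,"spin":0},
  {"tx":0,"ty":0,"tz":-0.0495,"spin":0},
  {"tx":0,"ty":0,"tz":-0.0495,"spin":0},
])

```text
t: 8.3
ee_pos: [592.1, -195.0, 31.8]
orientation: [2.464, 1.949, 0.0]
ft_force: [-0.3, 0.3, -1.5]
width: 59.9
grasp_force: 30.0
```

Call:
apply_moves([
  {"tx":0,"ty":0,"tz":0,"spin":0},
  {"tx":0,"ty":0,"tz":0,"spin":0},
  {"tx":0,"ty":0,"tz":0,"spin":0},
  {"tx":0,"ty":0,"tz":0,"spin":0},
  {"tx":0,"ty":0,"tz":0.015,"spin":0},
  {"tx":0,"ty":0,"tz":0.045,"spin":0},
  {"tx":0,"ty":0,"tz":0.08,"spin":0},
  {"tx":0,"ty":0,"tz":0.1,"spin":0},
], gripper=-1)

```text
t: 9.1
ee_pos: [593.4, -195.3, 135.6]
orientation: [2.461, 1.947, 0.003]
ft_force: [1.0, -0.5, 0.4]
width: 87.5
grasp_force: 0.0
```

Call:
apply_moves([
  {"tx":-0.02,"ty":0.003,"tz":0,"spin":0},
  {"tx":-0.055,"ty":0.007,"tz":0,"spin":0},
  {"tx":-0.095,"ty":0.012,"tz":0,"spin":0},
  {"tx":-0.135,"ty":0.016,"tz":0,"spin":0},
  {"tx":-0.158,"ty":0.019,"tz":0,"spin":0},
  {"tx":-0.166,"ty":0.02,"tz":-0.02,"spin":0},
  {"tx":-0.166,"ty":0.02,"tz":-0.05,"spin":0},
  {"tx":-0.166,"ty":0.02,"tz":-0.08,"spin":0},
])

```text
t: 9.9
ee_pos: [426.9, -175.4, 52.7]
orientation: [2.462, 1.947, 0.003]
ft_force: [0.3, -0.7, 0.3]
width: 87.8
grasp_force: 0.0
```

Call:
apply_moves([
  {"tx":0,"ty":0,"tz":-0.015,"spin":0},
  {"tx":0,"ty":0,"tz":-0.03,"spin":0},
  {"tx":0,"ty":0,"tz":-0.038,"spin":0},
  {"tx":0,"ty":0,"tz":-0.042,"spin":0},
  {"tx":0,"ty":0,"tz":-0.042,"spin":0},
  {"tx":0,"ty":0,"tz":-0.042,"spin":0},
  {"tx":0,"ty":0,"tz":-0.042,"spin":0},
  {"tx":0,"ty":0,"tz":-0.042,"spin":0},
])

```text
t: 10.7
ee_pos: [426.4, -175.0, 10.3]
orientation: [2.463, 1.948, 0.001]
ft_force: [-0.1, -0.9, -0.0]
width: 88.0
grasp_force: 0.0
```

Run:
```python
from fit import *
im=ctrl.get_image("top")[:,:,::-1].copy(); cv2.imwrite("pics/top1.png",im); s=ctrl.get_image("side")[:,:,::-1]
cv2.imwrite("pics/b1.png",np.hstack([cv2.resize(im[120:420,280:560],None,fx=1.4,fy=1.4),cv2.resize(s[120:420,220:500],None,fx=1.4,fy=1.4)]))
x0=(592,-195);print(ctrl.get_obs()["ee_pos"])
```

```text
[ 426.22859284 -174.97910381   10.09966164]
```

View pics/b1.png

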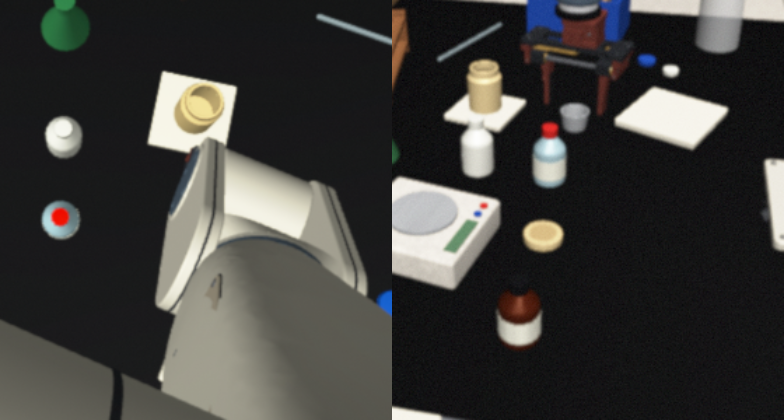

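Run:
```python
from fit import *
print(p([[426,-175,10],[426,-175,32],[426,-175,0],[592,-195,10],[592,-195,90]],"side"))
a=np.radians(-13.3); u=np.array([np.cos(a),np.sin(a)])
print(p([[*(np.array([426,-175])+s*50*u),10] for s in(-1,1)],"side"))
s=ctrl.get_image("side")[:,:,::-1]; cv2.imwrite("pics/s2.png",cv2.resize(s[130:240,280:440],None,fx=4,fy=4,interpolation=cv2.INTER_CUBIC))
im=cv2.imread("pics/top1.png"); x0=(592,-195)
h=cv2.cvtColor(im,cv2.COLOR_BGR2HSV); m=mask(im,"jar","top",x0,60,10)&(h[:,:,1]>60); print(fit("jar","top",m,x0,10))
```

```text
[[350.71495338 205.30855971]
 [350.97835576 197.41472133]
 [350.59679947 208.84948377]
 [287.17505714 195.33371362]
 [286.02928736 166.62584774]]
[[369.91991588 209.50245223]
 [332.03621379 201.22958136]]
(array([ 592.8, -197.3]), np.float64(0.93))
```

View pics/s2.png

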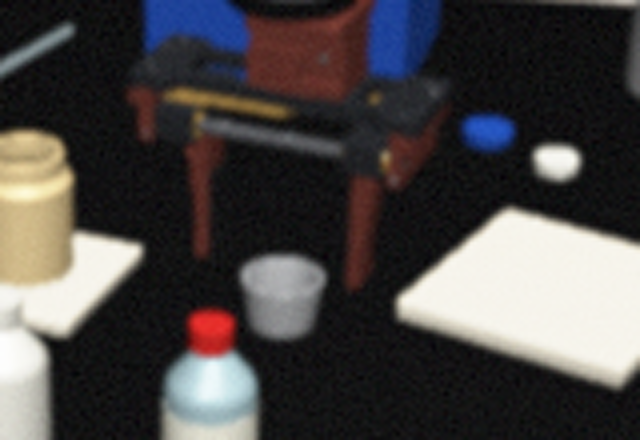

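The cup stands between the fingers, but with the gripper open the fingertips sit about 20 mm higher than the nominal TCP, because the linkage swings in an arc. I'll go lower, close and look.

Call:
apply_moves([
  {"tx":0,"ty":0,"tz":-0.004,"spin":0},
  {"tx":0,"ty":0,"tz":-0.007,"spin":0},
  {"tx":0,"ty":0,"tz":-0.007,"spin":0},
  {"tx":0,"ty":0,"tz":-0.007,"spin":0},
  {"tx":0,"ty":0,"tz":-0.007,"spin":0},
  {"tx":0,"ty":0,"tz":-0.007,"spin":0},
  {"tx":0,"ty":0,"tz":-0.007,"spin":0},
  {"tx":0,"ty":0,"tz":-0.007,"spin":0},
], gripper=1)

```text
t: 11.65
ee_pos: [427.4, -175.5, 3.7]
orientation: [2.462, 1.947, 0.002]
ft_force: [2.7, -0.3, 3.6]
width: 27.4
grasp_force: 1.8
```

Run:
```python
from fit import *
e=ctrl.get_obs()["ee_pos"]; print(e)
a=np.radians(-13.3); u=np.array([np.cos(a),np.sin(a)])
for z in(3,13): print(p([[*(e[:2]+s*30*u),z] for s in(-1,1)],"side"))
s=ctrl.get_image("side")[:,:,::-1]; cv2.imwrite("pics/s3.png",cv2.resize(s[130:240,280:440],None,fx=4,fy=4,interpolation=cv2.INTER_CUBIC))
```

```text
[ 427.38286676 -175.45395462    3.69527973]
[[361.51807172 210.16043006]
 [338.87700398 205.17510654]]
[[361.6827896  206.5924554 ]
 [338.946273   201.64574124]]
```

View pics/s3.png

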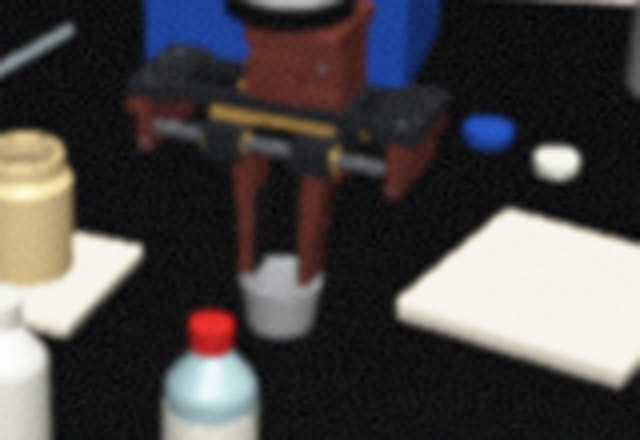

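The fingers closed to 27 mm over or inside the rim, at px (342,199) and (357,201). So the real tips are about 20 mm above the reported TCP. The cup hasn't moved. I'll lift, open, and check the tip height in the picture before going lower.

Call:
apply_moves([
  {"tx":0,"ty":0,"tz":0.01,"spin":0},
  {"tx":0,"ty":0,"tz":0.03,"spin":0},
  {"tx":0,"ty":0,"tz":0.05,"spin":0},
  {"tx":0,"ty":0,"tz":0.06,"spin":0},
  {"tx":0,"ty":0,"tz":0.06,"spin":0},
  {"tx":0,"ty":0,"tz":0.06,"spin":0},
  {"tx":0,"ty":0,"tz":0.06,"spin":0},
  {"tx":0,"ty":0,"tz":0.06,"spin":0},
])

```text
t: 12.5
ee_pos: [425.4, -174.6, 62.0]
orientation: [-2.463, -1.948, 0.001]
ft_force: [-0.7, -0.0, 0.2]
width: 0.6
grasp_force: 0.0
```

Run:
```python
from fit import *
o=ctrl.get_obs(); e=o["ee_pos"]; print(e,o["width"],o["qpos"],o["grasp_force"])
a=np.radians(-13.3); u=np.array([np.cos(a),np.sin(a)]); q=o["width"]/2+7
im=ctrl.get_image("side")[:,:,::-1].copy(); s=cv2.resize(im[90:240,270:430],None,fx=5,fy=4,interpolation=cv2.INTER_CUBIC)
for z in(0,25):
  for k in(-1,1):
    P=p([*(e[:2]+k*q*u),e[2]+z],"side")[0]; cv2.circle(s,(int((P[0]-270)*5),int((P[1]-90)*4)),3,(0,255,0) if z==0 else(0,0,255),-1)
cv2.imwrite("pics/s4.png",s)
```

```text
[ 425.42744215 -174.61871766   62.03366951] 0.589400253117798 [-4.15354520e-01  4.06098078e-01  2.07144972e+00 -2.58594912e-05
  6.65641970e-01 -1.82935828e-01] 0.0
```

View pics/s4.png

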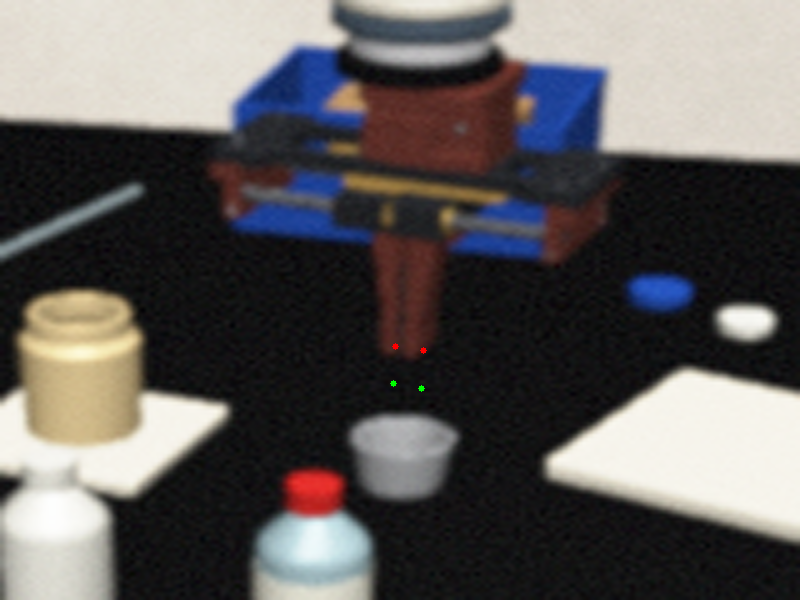

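The shut tips project about 19 mm above the reported TCP, so I'll work with tip z = ee z + 19 and check the force while descending.

Call:
apply_moves([
  {"tx":0,"ty":0,"tz":0,"spin":0},
  {"tx":0,"ty":0,"tz":0,"spin":0},
  {"tx":0,"ty":0,"tz":0,"spin":0},
  {"tx":0,"ty":0,"tz":0,"spin":0},
  {"tx":0,"ty":0,"tz":-0.02,"spin":0},
  {"tx":0,"ty":0,"tz":-0.04,"spin":0},
  {"tx":0,"ty":0,"tz":-0.055,"spin":0},
  {"tx":0,"ty":0,"tz":-0.06,"spin":0},
], gripper=-1)

```text
t: 13.35
ee_pos: [425.2, -174.5, 1.6]
orientation: [-2.463, -1.948, 0.002]
ft_force: [0.7, 0.2, -0.3]
width: 61.1
grasp_force: 0.0
```

Call:
apply_moves([
  {"tx":0,"ty":0,"tz":-0.003,"spin":0},
  {"tx":0,"ty":0,"tz":-0.005,"spin":0},
  {"tx":0,"ty":0,"tz":-0.007,"spin":0},
  {"tx":0,"ty":0,"tz":-0.009,"spin":0},
  {"tx":0,"ty":0,"tz":-0.01,"spin":0},
  {"tx":0,"ty":0,"tz":-0.01,"spin":0},
  {"tx":0,"ty":0,"tz":-0.01,"spin":0},
  {"tx":0,"ty":0,"tz":-0.01,"spin":0},
])

```text
t: 14.15
ee_pos: [426.1, -174.9, -7.1]
orientation: [2.464, 1.949, 0.0]
ft_force: [0.3, 0.7, 0.8]
width: 87.9
grasp_force: 0.0
```

Call:
apply_moves([
  {"tx":0,"ty":0,"tz":-0.003,"spin":0},
  {"tx":0,"ty":0,"tz":-0.003,"spin":0},
  {"tx":0,"ty":0,"tz":-0.003,"spin":0},
  {"tx":0,"ty":0,"tz":-0.003,"spin":0},
  {"tx":0,"ty":0,"tz":-0.003,"spin":0},
  {"tx":0,"ty":0,"tz":-0.003,"spin":0},
  {"tx":0,"ty":0,"tz":-0.003,"spin":0},
  {"tx":0,"ty":0,"tz":-0.003,"spin":0},
], gripper=1)

```text
t: 14.95
ee_pos: [426.0, -174.9, -10.2]
orientation: [2.464, 1.949, 0.0]
ft_force: [0.7, -0.2, -0.9]
width: 48.2
grasp_force: 30.0
```

Call:
apply_moves([
  {"tx":0,"ty":0,"tz":0,"spin":0},
  {"tx":0,"ty":0,"tz":0.01,"spin":0},
  {"tx":0,"ty":0,"tz":0.03,"spin":0},
  {"tx":0,"ty":0,"tz":0.055,"spin":0},
  {"tx":0,"ty":0,"tz":0.085,"spin":0},
  {"tx":0,"ty":0,"tz":0.115,"spin":0},
  {"tx":0,"ty":0,"tz":0.135,"spin":0},
  {"tx":0,"ty":0,"tz":0.14,"spin":0},
])

```text
t: 15.75
ee_pos: [427.4, -175.5, 132.5]
orientation: [2.461, 1.946, 0.003]
ft_force: [0.4, 0.0, -1.7]
width: 48.4
grasp_force: 30.0
```

Run:
```python
from fit import *
o=ctrl.get_obs(); print(o["ee_pos"],o["width"],o["grasp_force"])
s=ctrl.get_image("side")[:,:,::-1]; cv2.imwrite("pics/s5.png",cv2.resize(s[60:240,240:440],None,fx=3,fy=3,interpolation=cv2.INTER_CUBIC))
```

```text
[ 427.37544589 -175.46911247  132.47296262] 48.364962525590045 29.9999107606709
```

View pics/s5.png

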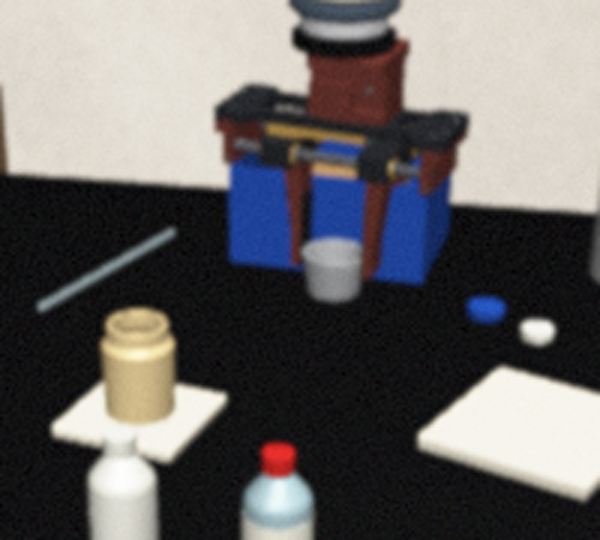

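Cup is held upright, at crop px (333,270). Carrying it over to the pan.

Call:
apply_moves([
  {"tx":0.01,"ty":0.024,"tz":0,"spin":0},
  {"tx":0.025,"ty":0.06,"tz":0,"spin":0},
  {"tx":0.041,"ty":0.1,"tz":0,"spin":0},
  {"tx":0.058,"ty":0.14,"tz":0,"spin":0},
  {"tx":0.074,"ty":0.18,"tz":0,"spin":0},
  {"tx":0.091,"ty":0.22,"tz":0,"spin":0},
  {"tx":0.107,"ty":0.26,"tz":0,"spin":0},
  {"tx":0.122,"ty":0.295,"tz":0,"spin":0},
])

```text
t: 16.6
ee_pos: [547.5, 122.1, 128.3]
orientation: [-2.462, -1.949, 0.003]
ft_force: [0.5, -0.9, 0.2]
width: 48.2
grasp_force: 30.0
```

Call:
apply_moves([
  {"tx":0.012,"ty":0.03,"tz":0,"spin":0},
  {"tx":0.022,"ty":0.054,"tz":0,"spin":0},
  {"tx":0.028,"ty":0.068,"tz":0,"spin":0},
  {"tx":0.03,"ty":0.073,"tz":-0.01,"spin":0},
  {"tx":0.03,"ty":0.073,"tz":-0.03,"spin":0},
  {"tx":0.03,"ty":0.073,"tz":-0.05,"spin":0},
  {"tx":0.03,"ty":0.073,"tz":-0.06,"spin":0},
  {"tx":0.03,"ty":0.073,"tz":-0.065,"spin":0},
])

```text
t: 17.4
ee_pos: [576.7, 191.9, 63.0]
orientation: [-2.464, -1.947, 0.005]
ft_force: [-0.9, 0.1, 0.2]
width: 47.9
grasp_force: 30.0
```

Call:
apply_moves([
  {"tx":0,"ty":0,"tz":-0.004,"spin":0},
  {"tx":0,"ty":0,"tz":-0.008,"spin":0},
  {"tx":0,"ty":0,"tz":-0.011,"spin":0},
  {"tx":0,"ty":0,"tz":-0.013,"spin":0},
  {"tx":0,"ty":0,"tz":-0.014,"spin":0},
  {"tx":0,"ty":0,"tz":-0.014,"spin":0},
  {"tx":0,"ty":0,"tz":-0.014,"spin":0},
  {"tx":0,"ty":0,"tz":-0.014,"spin":0},
])

```text
t: 18.2
ee_pos: [578.1, 193.2, 51.0]
orientation: [2.464, 1.949, 0.001]
ft_force: [-0.0, -0.3, -1.4]
width: 48.1
grasp_force: 30.0
```

Call:
apply_moves([
  {"tx":0,"ty":0,"tz":-0.001,"spin":0},
  {"tx":0,"ty":0,"tz":-0.001,"spin":0},
  {"tx":0,"ty":0,"tz":-0.001,"spin":0},
  {"tx":0,"ty":0,"tz":-0.001,"spin":0},
  {"tx":0,"ty":0,"tz":0,"spin":0},
  {"tx":0,"ty":0,"tz":0.01,"spin":0},
  {"tx":0,"ty":0,"tz":0.03,"spin":0},
  {"tx":0,"ty":0,"tz":0.05,"spin":0},
], gripper=-1)

```text
t: 19.0
ee_pos: [577.9, 193.1, 101.7]
orientation: [-2.464, -1.949, 0.001]
ft_force: [0.8, 0.2, 0.6]
width: 87.9
grasp_force: 0.0
```

Call:
apply_moves([
  {"tx":-0.012,"ty":-0.003,"tz":0.01,"spin":6},
  {"tx":-0.036,"ty":-0.008,"tz":0.01,"spin":14},
  {"tx":-0.062,"ty":-0.014,"tz":0.01,"spin":22},
  {"tx":-0.09,"ty":-0.02,"tz":0.01,"spin":30},
  {"tx":-0.115,"ty":-0.026,"tz":0.01,"spin":38},
  {"tx":-0.138,"ty":-0.031,"tz":0,"spin":46},
  {"tx":-0.152,"ty":-0.034,"tz":-0.01,"spin":54},
  {"tx":-0.158,"ty":-0.035,"tz":-0.02,"spin":62},
])

```text
t: 19.8
ee_pos: [418.8, 157.9, 81.3]
orientation: [1.1, 2.943, 0.0]
ft_force: [1.2, 0.0, 0.2]
width: 88.0
grasp_force: 0.0
```

Call:
apply_moves([
  {"tx":0,"ty":0,"tz":-0.015,"spin":8},
  {"tx":0,"ty":0,"tz":-0.03,"spin":16},
  {"tx":0,"ty":0,"tz":-0.045,"spin":23},
  {"tx":0,"ty":0,"tz":-0.06,"spin":27},
  {"tx":0,"ty":0,"tz":-0.075,"spin":28},
  {"tx":0,"ty":0,"tz":-0.085,"spin":28},
  {"tx":0,"ty":0,"tz":-0.092,"spin":28},
  {"tx":0,"ty":0,"tz":-0.095,"spin":28},
])

```text
t: 20.6
ee_pos: [420.1, 158.1, -14.5]
orientation: [-0.365, -3.12, 0.0]
ft_force: [0.1, -0.1, 0.3]
width: 88.0
grasp_force: 0.0
```

Call:
apply_moves([
  {"tx":0,"ty":0,"tz":0,"spin":0},
  {"tx":0,"ty":0,"tz":0,"spin":0},
  {"tx":0,"ty":0,"tz":0,"spin":0},
  {"tx":0,"ty":0,"tz":0,"spin":0},
  {"tx":0,"ty":0,"tz":0,"spin":0},
  {"tx":0,"ty":0,"tz":0,"spin":0},
  {"tx":0,"ty":0,"tz":0,"spin":0},
  {"tx":0,"ty":0,"tz":0,"spin":0},
], gripper=1)

```text
t: 21.4
ee_pos: [420.3, 158.2, -14.0]
orientation: [0.364, 3.12, 0.0]
ft_force: [0.2, -0.1, 6.2]
width: 52.5
grasp_force: 30.0
```

Call:
apply_moves([
  {"tx":0,"ty":0,"tz":0,"spin":0},
  {"tx":0,"ty":0,"tz":0,"spin":0},
  {"tx":0,"ty":0,"tz":0,"spin":0},
  {"tx":0,"ty":0,"tz":0,"spin":0},
  {"tx":0,"ty":0,"tz":0,"spin":-6},
  {"tx":0,"ty":0,"tz":0,"spin":-14},
  {"tx":0,"ty":0,"tz":0,"spin":-22},
  {"tx":0,"ty":0,"tz":0,"spin":-30},
], gripper=-1)

```text
t: 22.2
ee_pos: [419.9, 158.1, -14.3]
orientation: [-1.168, -2.916, 0.0]
ft_force: [-0.2, 0.9, 0.3]
width: 87.7
grasp_force: 0.0
```

Call:
apply_moves([
  {"tx":0,"ty":0,"tz":0,"spin":-8},
  {"tx":0,"ty":0,"tz":0,"spin":-16},
  {"tx":0,"ty":0,"tz":0,"spin":-24},
  {"tx":0,"ty":0,"tz":0,"spin":-32},
  {"tx":0,"ty":0,"tz":0,"spin":-40},
  {"tx":0,"ty":0,"tz":0,"spin":-48},
  {"tx":0,"ty":0,"tz":0,"spin":-55},
  {"tx":0,"ty":0,"tz":0,"spin":-60},
])

```text
t: 23.0
ee_pos: [419.9, 158.1, -14.3]
orientation: [-2.468, -1.943, 0.0]
ft_force: [0.2, 0.3, -0.8]
width: 87.6
grasp_force: 0.0
```

Call:
apply_moves([
  {"tx":0,"ty":0,"tz":0,"spin":0},
  {"tx":0,"ty":0,"tz":0,"spin":0},
  {"tx":0,"ty":0,"tz":0,"spin":0},
  {"tx":0,"ty":0,"tz":0,"spin":0},
  {"tx":0,"ty":0,"tz":0,"spin":0},
  {"tx":0,"ty":0,"tz":0,"spin":0},
  {"tx":0,"ty":0,"tz":0,"spin":0},
  {"tx":0,"ty":0,"tz":0,"spin":0},
], gripper=1)

```text
t: 23.8
ee_pos: [420.0, 158.1, -14.2]
orientation: [-2.464, -1.949, 0.0]
ft_force: [0.1, 0.3, -0.1]
width: 52.3
grasp_force: 30.0
```

Call:
apply_moves([
  {"tx":0,"ty":0,"tz":0.015,"spin":0},
  {"tx":0,"ty":0,"tz":0.04,"spin":0},
  {"tx":0,"ty":0,"tz":0.07,"spin":0},
  {"tx":0.003,"ty":-0.006,"tz":0.1,"spin":0},
  {"tx":0.012,"ty":-0.025,"tz":0.12,"spin":0},
  {"tx":0.025,"ty":-0.052,"tz":0.13,"spin":0},
  {"tx":0.041,"ty":-0.085,"tz":0.13,"spin":0},
  {"tx":0.058,"ty":-0.12,"tz":0.13,"spin":0},
])

```text
t: 24.6
ee_pos: [478.6, 37.2, 116.4]
orientation: [2.462, 1.95, 0.002]
ft_force: [0.3, 0.5, -0.6]
width: 52.6
grasp_force: 30.0
```

Call:
apply_moves([
  {"tx":0.018,"ty":-0.037,"tz":0,"spin":0},
  {"tx":0.036,"ty":-0.074,"tz":0,"spin":0},
  {"tx":0.055,"ty":-0.112,"tz":0,"spin":0},
  {"tx":0.073,"ty":-0.15,"tz":0,"spin":0},
  {"tx":0.09,"ty":-0.184,"tz":0,"spin":0},
  {"tx":0.103,"ty":-0.212,"tz":0,"spin":0},
  {"tx":0.111,"ty":-0.228,"tz":0,"spin":0},
  {"tx":0.114,"ty":-0.233,"tz":0,"spin":0},
])

```text
t: 25.4
ee_pos: [592.3, -196.1, 115.5]
orientation: [-2.465, -1.947, 0.0]
ft_force: [-0.4, -0.1, -0.4]
width: 52.2
grasp_force: 30.0
```

Call:
apply_moves([
  {"tx":0,"ty":0,"tz":0,"spin":0},
  {"tx":0,"ty":0,"tz":-0.008,"spin":0},
  {"tx":0,"ty":0,"tz":-0.018,"spin":0},
  {"tx":0,"ty":0,"tz":-0.026,"spin":0},
  {"tx":0,"ty":0,"tz":-0.032,"spin":0},
  {"tx":0,"ty":0,"tz":-0.035,"spin":0},
  {"tx":0,"ty":0,"tz":-0.035,"spin":0},
  {"tx":0,"ty":0,"tz":-0.035,"spin":0},
])

```text
t: 26.2
ee_pos: [592.1, -194.9, 80.8]
orientation: [2.464, 1.949, 0.0]
ft_force: [-0.7, 0.7, -0.7]
width: 52.4
grasp_force: 30.0
```

Run:
```python
from fit import *
o=ctrl.get_obs(); print(o["ee_pos"],o["width"],o["ft_force"])
im=ctrl.get_image("top")[:,:,::-1]; s=ctrl.get_image("side")[:,:,::-1]
cv2.imwrite("pics/b6.png",np.hstack([cv2.resize(im[160:260,360:460],None,fx=4,fy=4,interpolation=2),cv2.resize(s[120:220,236:336],None,fx=4,fy=4,interpolation=2)]))
```

```text
[ 592.12917804 -194.89431541   80.84538244] 52.42852740074585 [-0.70219321  0.72514579 -0.74545496]
```

View pics/b6.png

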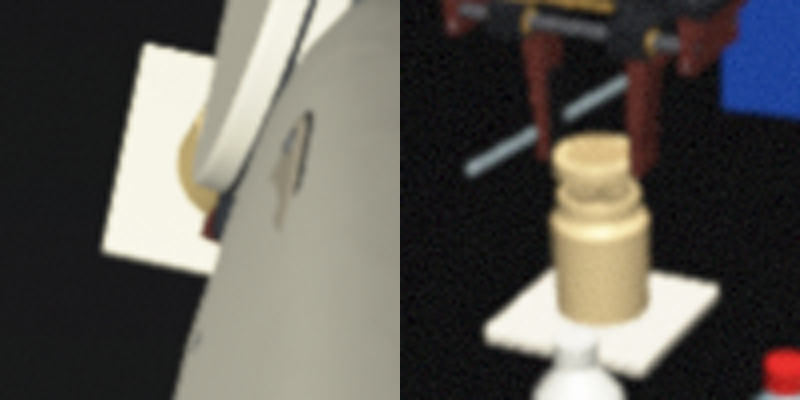

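The side view shows the lid centred over the jar: disc left edge 553, neck left edge 558 in the crop. Lowering it now.

Call:
apply_moves([
  {"tx":0,"ty":0,"tz":-0.002,"spin":0},
  {"tx":0,"ty":0,"tz":-0.004,"spin":0},
  {"tx":0,"ty":0,"tz":-0.006,"spin":0},
  {"tx":0,"ty":0,"tz":-0.008,"spin":0},
  {"tx":0,"ty":0,"tz":-0.01,"spin":0},
  {"tx":0,"ty":0,"tz":-0.0115,"spin":0},
  {"tx":0,"ty":0,"tz":-0.0125,"spin":0},
  {"tx":0,"ty":0,"tz":-0.0125,"spin":0},
])

```text
t: 27.1
ee_pos: [591.9, -194.8, 68.1]
orientation: [-2.464, -1.949, 0.0]
ft_force: [-0.8, -0.1, -0.4]
width: 52.4
grasp_force: 30.0
```

Call:
apply_moves([
  {"tx":0,"ty":0,"tz":0,"spin":0},
  {"tx":0,"ty":0,"tz":0,"spin":0},
  {"tx":0,"ty":0,"tz":0,"spin":0},
  {"tx":0,"ty":0,"tz":0,"spin":0},
  {"tx":0,"ty":0,"tz":0.005,"spin":0},
  {"tx":0,"ty":0,"tz":0.02,"spin":0},
  {"tx":0,"ty":0,"tz":0.04,"spin":0},
  {"tx":0,"ty":0,"tz":0.06,"spin":0},
], gripper=-1)

```text
t: 27.9
ee_pos: [592.2, -194.9, 130.0]
orientation: [2.464, 1.949, 0.0]
ft_force: [0.7, -0.2, 0.6]
width: 87.8
grasp_force: 0.0
```

Call:
apply_moves([
  {"tx":-0.004,"ty":0.02,"tz":0,"spin":0},
  {"tx":-0.012,"ty":0.06,"tz":0,"spin":0},
  {"tx":-0.02,"ty":0.105,"tz":0,"spin":0},
  {"tx":-0.028,"ty":0.15,"tz":0,"spin":0},
  {"tx":-0.033,"ty":0.178,"tz":0,"spin":0},
  {"tx":-0.035,"ty":0.187,"tz":0,"spin":0},
  {"tx":-0.035,"ty":0.187,"tz":0,"spin":0},
  {"tx":-0.035,"ty":0.187,"tz":-0.01,"spin":0},
])

```text
t: 28.7
ee_pos: [558.2, -8.2, 119.1]
orientation: [2.462, 1.948, 0.003]
ft_force: [1.1, -0.7, -0.1]
width: 87.8
grasp_force: 0.0
```

Run:
```python
from fit import *
o=ctrl.get_obs(); print(o["ee_pos"],o["width"],o["ft_force"])
im=ctrl.get_image("top")[:,:,::-1]; s=ctrl.get_image("side")[:,:,::-1]
cv2.imwrite("pics/b7.png",np.hstack([cv2.resize(im[160:260,360:460],None,fx=4,fy=4,interpolation=2),cv2.resize(s[150:250,200:300],None,fx=4,fy=4,interpolation=2)]))
```

```text
[558.16513184  -8.1890635  119.0866051 ] 87.8448233607538 [ 1.14025115 -0.68455135 -0.10561276]
```

View pics/b7.png

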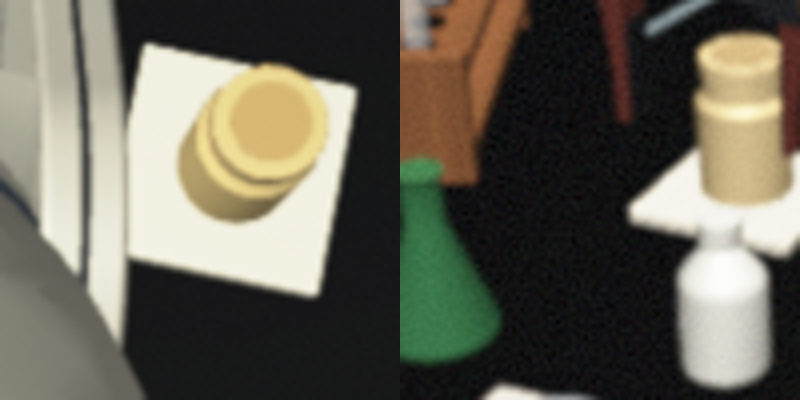

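The lid sits squarely on the jar (top crop, about (270,120)). Now the white bottle.

Call:
apply_moves([
  {"tx":0,"ty":0,"tz":-0.01,"spin":0},
  {"tx":0,"ty":0,"tz":-0.03,"spin":0},
  {"tx":0,"ty":0,"tz":-0.05,"spin":0},
  {"tx":0,"ty":0,"tz":-0.07,"spin":0},
  {"tx":0,"ty":0,"tz":-0.09,"spin":0},
  {"tx":0,"ty":0,"tz":-0.105,"spin":0},
  {"tx":0,"ty":0,"tz":-0.112,"spin":0},
  {"tx":0,"ty":0,"tz":-0.114,"spin":0},
])

```text
t: 29.6
ee_pos: [556.5, -8.2, 3.3]
orientation: [-2.464, -1.948, 0.002]
ft_force: [-0.5, -0.6, -0.4]
width: 87.8
grasp_force: 0.0
```

Call:
apply_moves([
  {"tx":0,"ty":0,"tz":0,"spin":0},
  {"tx":0,"ty":0,"tz":0,"spin":0},
  {"tx":0,"ty":0,"tz":0,"spin":0},
  {"tx":0,"ty":0,"tz":0,"spin":0},
  {"tx":0,"ty":0,"tz":0,"spin":0},
  {"tx":0,"ty":0,"tz":0,"spin":0},
  {"tx":0,"ty":0,"tz":0,"spin":0},
  {"tx":0,"ty":0,"tz":0,"spin":0},
], gripper=1)

```text
t: 30.4
ee_pos: [557.1, -7.8, 4.6]
orientation: [2.464, 1.949, 0.0]
ft_force: [-1.9, 1.7, 5.4]
width: 49.9
grasp_force: 30.0
```

Call:
apply_moves([
  {"tx":0,"ty":0,"tz":0.015,"spin":0},
  {"tx":0,"ty":0,"tz":0.035,"spin":0},
  {"tx":0.007,"ty":-0.011,"tz":0.04,"spin":0},
  {"tx":0.02,"ty":-0.032,"tz":0.04,"spin":0},
  {"tx":0.036,"ty":-0.057,"tz":0.04,"spin":0},
  {"tx":0.049,"ty":-0.078,"tz":0.04,"spin":0},
  {"tx":0.056,"ty":-0.089,"tz":0.04,"spin":0},
  {"tx":0.057,"ty":-0.091,"tz":0.04,"spin":0},
])

```text
t: 31.2
ee_pos: [614.8, -100.5, 44.2]
orientation: [2.465, 1.946, 0.001]
ft_force: [-0.5, -0.1, -1.0]
width: 49.5
grasp_force: 30.0
```

Call:
apply_moves([
  {"tx":0,"ty":0,"tz":0,"spin":0},
  {"tx":0,"ty":0,"tz":-0.01,"spin":0},
  {"tx":0,"ty":0,"tz":-0.02,"spin":0},
  {"tx":0,"ty":0,"tz":-0.029,"spin":0},
  {"tx":0,"ty":0,"tz":-0.035,"spin":0},
  {"tx":0,"ty":0,"tz":-0.038,"spin":0},
  {"tx":0,"ty":0,"tz":-0.0395,"spin":0},
  {"tx":0,"ty":0,"tz":-0.0395,"spin":0},
])

```text
t: 32.0
ee_pos: [614.1, -98.8, 4.9]
orientation: [2.464, 1.949, 0.0]
ft_force: [0.4, 0.0, -2.2]
width: 49.5
grasp_force: 30.0
```

Call:
apply_moves([
  {"tx":0,"ty":0,"tz":0,"spin":0},
  {"tx":0,"ty":0,"tz":0,"spin":0},
  {"tx":0,"ty":0,"tz":0,"spin":0},
  {"tx":0,"ty":0,"tz":0,"spin":0},
  {"tx":0,"ty":0,"tz":0.01,"spin":0},
  {"tx":0,"ty":0,"tz":0.04,"spin":0},
  {"tx":0,"ty":0,"tz":0.08,"spin":0},
  {"tx":0,"ty":0,"tz":0.12,"spin":0},
], gripper=-1)

```text
t: 32.8
ee_pos: [613.6, -98.8, 126.4]
orientation: [-2.464, -1.949, 0.001]
ft_force: [1.2, -0.2, -0.3]
width: 87.6
grasp_force: 0.0
```

Call:
apply_moves([
  {"tx":-0.01,"ty":0.02,"tz":0,"spin":0},
  {"tx":-0.028,"ty":0.06,"tz":0,"spin":0},
  {"tx":-0.046,"ty":0.1,"tz":0,"spin":0},
  {"tx":-0.064,"ty":0.14,"tz":0,"spin":0},
  {"tx":-0.083,"ty":0.18,"tz":0,"spin":0},
  {"tx":-0.101,"ty":0.22,"tz":0,"spin":0},
  {"tx":-0.119,"ty":0.26,"tz":0,"spin":0},
  {"tx":-0.138,"ty":0.3,"tz":0,"spin":0},
])

```text
t: 33.6
ee_pos: [474.5, 202.7, 124.9]
orientation: [-2.464, -1.949, -0.0]
ft_force: [1.0, -0.1, 0.1]
width: 87.7
grasp_force: 0.0
```

Call:
apply_moves([
  {"tx":-0.018,"ty":0.04,"tz":0,"spin":0},
  {"tx":-0.037,"ty":0.08,"tz":0,"spin":0},
  {"tx":-0.052,"ty":0.114,"tz":0,"spin":0},
  {"tx":-0.06,"ty":0.131,"tz":0,"spin":0},
  {"tx":-0.062,"ty":0.135,"tz":0,"spin":0},
  {"tx":-0.062,"ty":0.135,"tz":-0.01,"spin":0},
  {"tx":-0.062,"ty":0.135,"tz":-0.03,"spin":0},
  {"tx":-0.062,"ty":0.135,"tz":-0.05,"spin":0},
])

```text
t: 34.4
ee_pos: [414.4, 334.9, 73.9]
orientation: [2.465, 1.947, 0.0]
ft_force: [0.5, 0.7, 0.5]
width: 87.3
grasp_force: 0.0
```

Call:
apply_moves([
  {"tx":0,"ty":0,"tz":-0.015,"spin":0},
  {"tx":0,"ty":0,"tz":-0.03,"spin":0},
  {"tx":0,"ty":0,"tz":-0.045,"spin":0},
  {"tx":0,"ty":0,"tz":-0.058,"spin":0},
  {"tx":0,"ty":0,"tz":-0.068,"spin":0},
  {"tx":0,"ty":0,"tz":-0.073,"spin":0},
  {"tx":0,"ty":0,"tz":-0.073,"spin":0},
  {"tx":0,"ty":0,"tz":-0.073,"spin":0},
])

```text
t: 35.2
ee_pos: [414.3, 336.2, 2.0]
orientation: [2.464, 1.949, 0.001]
ft_force: [0.1, 0.3, 0.9]
width: 87.3
grasp_force: 0.0
```

Call:
apply_moves([
  {"tx":0,"ty":0,"tz":0,"spin":0},
  {"tx":0,"ty":0,"tz":0,"spin":0},
  {"tx":0,"ty":0,"tz":0,"spin":0},
  {"tx":0,"ty":0,"tz":0,"spin":0},
  {"tx":0,"ty":0,"tz":0,"spin":0},
  {"tx":0,"ty":0,"tz":0,"spin":0},
  {"tx":0,"ty":0,"tz":0,"spin":0},
  {"tx":0,"ty":0,"tz":0,"spin":0},
], gripper=1)

```text
t: 36.0
ee_pos: [414.1, 336.2, 1.9]
orientation: [-2.464, -1.949, -0.0]
ft_force: [-1.6, -0.0, 2.6]
width: 49.4
grasp_force: 30.0
```

Call:
apply_moves([
  {"tx":0,"ty":0,"tz":0.015,"spin":0},
  {"tx":0,"ty":0,"tz":0.04,"spin":0},
  {"tx":0,"ty":0,"tz":0.07,"spin":0},
  {"tx":0.001,"ty":-0.004,"tz":0.1,"spin":0},
  {"tx":0.004,"ty":-0.016,"tz":0.12,"spin":0},
  {"tx":0.009,"ty":-0.036,"tz":0.13,"spin":0},
  {"tx":0.017,"ty":-0.068,"tz":0.13,"spin":0},
  {"tx":0.026,"ty":-0.104,"tz":0.13,"spin":0},
])

```text
t: 36.8
ee_pos: [440.3, 231.7, 133.2]
orientation: [2.462, 1.951, 0.003]
ft_force: [0.8, 0.8, -2.0]
width: 49.2
grasp_force: 30.0
```

Call:
apply_moves([
  {"tx":0.01,"ty":-0.039,"tz":0,"spin":0},
  {"tx":0.02,"ty":-0.08,"tz":0,"spin":0},
  {"tx":0.03,"ty":-0.121,"tz":0,"spin":0},
  {"tx":0.04,"ty":-0.162,"tz":0,"spin":0},
  {"tx":0.05,"ty":-0.203,"tz":0,"spin":0},
  {"tx":0.061,"ty":-0.244,"tz":0,"spin":0},
  {"tx":0.071,"ty":-0.285,"tz":0,"spin":0},
  {"tx":0.081,"ty":-0.326,"tz":0,"spin":0},
])

```text
t: 37.6
ee_pos: [521.0, -95.6, 132.6]
orientation: [2.464, 1.949, 0.0]
ft_force: [0.2, 1.0, -1.8]
width: 49.4
grasp_force: 30.0
```

Call:
apply_moves([
  {"tx":0.01,"ty":-0.041,"tz":0,"spin":0},
  {"tx":0.02,"ty":-0.082,"tz":0,"spin":0},
  {"tx":0.03,"ty":-0.121,"tz":0,"spin":0},
  {"tx":0.039,"ty":-0.156,"tz":0,"spin":0},
  {"tx":0.046,"ty":-0.183,"tz":0,"spin":0},
  {"tx":0.049,"ty":-0.197,"tz":0,"spin":0},
  {"tx":0.049,"ty":-0.197,"tz":0,"spin":0},
  {"tx":0.049,"ty":-0.197,"tz":0,"spin":0},
])

```text
t: 38.4
ee_pos: [569.3, -289.8, 131.7]
orientation: [-2.463, -1.948, 0.0]
ft_force: [-0.1, -0.1, -1.7]
width: 49.2
grasp_force: 30.0
```

Call:
apply_moves([
  {"tx":0,"ty":0,"tz":-0.015,"spin":0},
  {"tx":0,"ty":0,"tz":-0.035,"spin":0},
  {"tx":0,"ty":0,"tz":-0.06,"spin":0},
  {"tx":0,"ty":0,"tz":-0.085,"spin":0},
  {"tx":0,"ty":0,"tz":-0.105,"spin":0},
  {"tx":0,"ty":0,"tz":-0.117,"spin":0},
  {"tx":0,"ty":0,"tz":-0.122,"spin":0},
  {"tx":0,"ty":0,"tz":-0.122,"spin":0},
])

```text
t: 39.2
ee_pos: [569.7, -290.1, 9.2]
orientation: [-2.463, -1.949, 0.001]
ft_force: [-0.1, -0.2, -0.8]
width: 49.5
grasp_force: 30.0
```

Call:
apply_moves([
  {"tx":0,"ty":0,"tz":-0.002,"spin":0},
  {"tx":0,"ty":0,"tz":-0.004,"spin":0},
  {"tx":0,"ty":0,"tz":-0.006,"spin":0},
  {"tx":0,"ty":0,"tz":-0.007,"spin":0},
  {"tx":0,"ty":0,"tz":-0.0075,"spin":0},
  {"tx":0,"ty":0,"tz":-0.0075,"spin":0},
  {"tx":0,"ty":0,"tz":-0.0075,"spin":0},
  {"tx":0,"ty":0,"tz":-0.0075,"spin":0},
])

```text
t: 40.0
ee_pos: [570.1, -290.9, 2.3]
orientation: [2.464, 1.949, 0.0]
ft_force: [-0.0, 0.8, -1.9]
width: 49.4
grasp_force: 30.0
```

Release it, lift clear and withdraw toward the start side so the top camera can see.

Call:
apply_moves([
  {"tx":0,"ty":0,"tz":0,"spin":0},
  {"tx":0,"ty":0,"tz":0,"spin":0},
  {"tx":0,"ty":0,"tz":0,"spin":0},
  {"tx":0,"ty":0,"tz":0,"spin":0},
  {"tx":0,"ty":0,"tz":0.01,"spin":0},
  {"tx":0,"ty":0,"tz":0.05,"spin":0},
  {"tx":0,"ty":0,"tz":0.1,"spin":0},
  {"tx":0,"ty":0,"tz":0.14,"spin":0},
], gripper=-1)

```text
t: 40.8
ee_pos: [570.4, -291.1, 145.3]
orientation: [2.463, 1.948, 0.001]
ft_force: [-0.5, -0.5, 0.7]
width: 87.7
grasp_force: 0.0
```

Call:
apply_moves([
  {"tx":-0.03,"ty":-0.025,"tz":0.01,"spin":0},
  {"tx":-0.065,"ty":-0.055,"tz":0.03,"spin":-4},
  {"tx":-0.1,"ty":-0.085,"tz":0.05,"spin":-10},
  {"tx":-0.135,"ty":-0.115,"tz":0.05,"spin":-16},
  {"tx":-0.17,"ty":-0.145,"tz":0.05,"spin":-22},
  {"tx":-0.205,"ty":-0.175,"tz":0.05,"spin":-28},
  {"tx":-0.24,"ty":-0.205,"tz":0.05,"spin":-34},
  {"tx":-0.27,"ty":-0.235,"tz":0.05,"spin":-40},
])

```text
t: 41.6
ee_pos: [298.1, -526.9, 193.3]
orientation: [2.984, 0.981, 0.0]
ft_force: [1.0, -0.2, 0.2]
width: 88.0
grasp_force: 0.0
```

Call:
apply_moves([
  {"tx":-0.02,"ty":-0.03,"tz":0,"spin":0},
  {"tx":-0.03,"ty":-0.04,"tz":0,"spin":0},
  {"tx":-0.03,"ty":-0.04,"tz":0,"spin":0},
  {"tx":-0.03,"ty":-0.04,"tz":0,"spin":0},
  {"tx":-0.03,"ty":-0.04,"tz":0,"spin":0},
  {"tx":-0.03,"ty":-0.04,"tz":0,"spin":0},
  {"tx":-0.03,"ty":-0.04,"tz":0,"spin":0},
  {"tx":-0.03,"ty":-0.04,"tz":0,"spin":0},
])

```text
t: 42.4
ee_pos: [270.6, -565.4, 192.3]
orientation: [-2.981, -0.99, -0.0]
ft_force: [-0.4, -0.0, 0.1]
width: 87.9
grasp_force: 0.0
```

Run:
```python
from fit import *
im=ctrl.get_image("top")[:,:,::-1].copy(); s=ctrl.get_image("side")[:,:,::-1]
cv2.imwrite("pics/b8.png",np.hstack([cv2.resize(im[110:310,170:510],None,fx=1.3,fy=1.5),cv2.resize(s[110:310,180:430],None,fx=1.4,fy=1.5)]))
h=cv2.cvtColor(im,cv2.COLOR_BGR2HSV)
T=np.array([591.8,-195.0]); a=np.radians(-13); R=np.array([[np.cos(a),-np.sin(a)],[np.sin(a),np.cos(a)]])
for n,x0 in(("white_bottle",(614,-99)),("brown_bottle",(570,-291))):
    m=mask(im,n,"top",x0,60 if n[0]=="w" else 38)
    tile=cv2.fillConvexPoly(np.zeros((480,640),np.uint8),p([[*(T+R@np.array(c)),10] for c in((-57,-57),(57,-57),(57,57),(-57,57))]).astype(int),1)
    q=fit(n,"top",m&(tile==0),x0); print(n,q,(R.T@(q[0]-T)).round(1))
PR["jl"]=[(30,0),(30,62),(25,64),(25,80),(27,80),(27,92)]; PR["top"]=[(27,102)]
x0=(592,-195); m=mask(im,"jl","top",x0,60,10)&(h[:,:,1]>50); print("jar+lid",fit("jl","top",m,x0,10))
x0=(578,193); m=mask(im,"pan","top",x0)
for n,x0 in(("red_cap_bottle",(439.7,-2.6)),("flask",(730.4,-11.1))): print(n,fit(n,"top",mask(im,n,"top",x0,60 if n[0]=="r" else 38),x0))
PR["rim"]=[(25,92)]; print("cup px",[d["uv"] for d in ctrl.pinpoint("cup","top")],"cup xy",[w(d["uv"],60) for d in ctrl.pinpoint("cup","top")][:1])
print([d["box"] for d in ctrl.outline_of("cup","top")], p([578,193,92]),p([578,193,60]))
```

```text
white_bottle (array([615.3, -99.2]), np.float64(0.965)) [ 1.3 98.6]
brown_bottle (array([ 570.1, -291.2]), np.float64(0.737)) [  0.5 -98.6]
jar+lid (array([ 593.8, -197.5]), np.float64(0.964))
red_cap_bottle (array([439.5,  -2.6]), np.float64(0.936))
flask (array([730.8, -11.4]), np.float64(0.936))
cup px [[217.6, 203.6], [418.3, 203.3]] cup xy [array([581.52796644, 199.05418073])]
[[200.1, 189.8, 235.0, 217.3]] [[216.64079853 201.53952915]] [[220.68625721 205.34901744]]
```

View pics/b8.png

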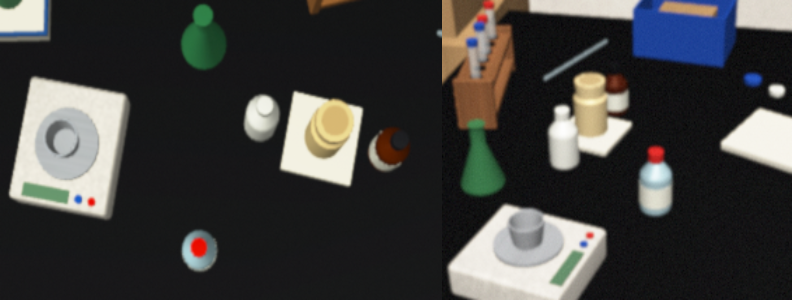

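The last view shows everything upright and in place:
- **Cup:** on the pan, at left crop (65,138).
- **Jar:** lidded on the tile, at (330,125).
- **White bottle:** on the balance side of the tile, at (262,118).
- **Brown bottle:** on the opposite side, at (390,148).
- **Red-capped bottle and flask:** both unmoved.

Handing in.

```bash
python3 -c "
from workcell import ctrl
print(ctrl.close_job())"
```

```text
the job is handed in; nothing more can be done
None
```

I handed the job in at about 43 s; no verdict came back, but the last pictures showed the lidded jar on the tile, the cup on the pan, both bottles about 99 mm from the tile's centre, everything upright, and the red-capped bottle and flask unmoved.

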